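# Lay out the soldering board

### The job

Lay out the soldering board for the next job: shift the steel block out of the middle, to the end of the board that is nearer the brown jar, stand the charcoal block in the middle of the board with its long side running across the board, and stand the dapping block at the other end, each end block halfway along the stretch between the charcoal and that end of the board and all three on the board's long centre line. Lay the brass band ring flat on the middle of the charcoal's top, and leave the brown jar and the white tub where they are.

Things in the scene. Friction and masses are not known exactly. Their poses are not given: they have to be found in the camera images.
- board: fixed grey rectangular soldering board lying on the bench, 120 x 300 x 10 mm with thin metal end caps. Origin at the centre of its underside; its top is 10 mm above the origin. y runs along its 300 mm length, x across its 120 mm width (away from the robot), z up; it is turned up to 15 degrees from square to the robot.
- bench_block: low square block of bare steel, 52 x 52 x 20 mm, loose; at the start it lies about in the middle of the board. Origin at the centre of its underside, x and y along its sides.
- charcoal_block: black charcoal block, 50 x 75 x 32 mm (x, y, z), loose, lying on the bench at the start. Origin at the centre of its underside; y is its 75 mm long side.
- dapping_block: brass dapping block: a dull yellow cube with dark round hollows in its faces, 50 x 50 x 50 mm, loose, standing on the bench at the start. Origin at the centre of its underside, x and y along its sides.
- ring: plain smooth brass band for a large bezel, an open ring 44 mm outer and 37 mm inner diameter and 14 mm high, lying flat and loose on the bench at the start. Origin at its centre on the underside, z along its axis.
- amber_jar: brown glass jar with black cap, 56 mm diameter, 95 mm high, standing loose behind one half of the board (which half changes). Origin at the centre of its underside. Shows which end takes the steel block; not to be moved.
- white_tub: round white lidded tub, 64 mm diameter, 46 mm high, standing loose behind the other half of the board. Origin at the centre of its underside. Not to be moved.

How it is judged:
By the outcome, as a careful person would: the job done as asked, in the order asked, and still so for the second after the job is handed in, with the robot touching nothing.
It also fails if it takes over 96 s, if anything falls off the work surface, if the arm or the gripper's body presses on something with over 40 N, if the wrist force passes 120 N, or if a joint passes its speed limit or range.

### The arm

A 7-joint arm with a two-finger parallel gripper is mounted at the origin on a cart in front of the work surface, level with it; the furniture and walls round the work are solid. World frame = base frame: x ahead of the robot, y to its left, z up, the work surface at z = 0. Lengths are in mm, angles in rad, forces in N, time in s.
With the tool pointing down it reaches from about 400 to 750 mm from the base axis. Payload 19.5 kg.
Tool frame: the origin (TCP) lies midway between the tips of the shut fingers; the grasp point (between the pads) lies arm.grip_point_offset behind it (arm.grip_point_offset is the distance from the TCP to the grasp point, in mm); z points along the fingers, y is the line along which they close (so a half turn about z gives the same grasp; the last joint's range is limited). The gripper opens to 85 mm and grips with 20 to 120 N. Pads are 22 mm wide; open, the fingers measure 114 mm over their backs; the gripper's body (76 mm by 85 mm) begins 54 mm behind the grasp point. The pads swing forward as they close: fully open they stand 13 mm farther back than shut.
Start: joints at [1.244, 0.707, -0.028, 1.485, 0.022, 0.951, -0.075], TCP at [161.548, -551.812, 231.268] pointing down, gripper open.
Joint ranges: [-2.71, 2.71], [-0.32, 2.16], [-1.57, 1.52], [0, 2.45], [-1.46, 4.6], [0, 2.02], [-2.83, 2.83]. Speed limits (rad/s): [1.89, 1.89, 2.57, 2.57, 3.01, 3.01, 3.01].

### API

Orientations are given as a rotation vector (axis times angle).
In Python, from station import monitor, optics, sign_off, arm gives the robot as it stands.
- The arm moves only by the shell command python3 -m inch 'ROWS'. ROWS is JSON, a list of rows, each an object with "grip": the opening, from 0 (shut) to 1 (fully open); "offset": the shift along the tool's x, y, z normalised to -1 to 1, where 1 is 0.75 m, a list of three; "spin": the turn about the tool's z normalised to -1 to 1, where 1 is 120 degrees. In form: [{"grip": grip, "offset": [tx, ty, tz], "spin": spin}, ...]. A call has 1 to 10 rows; each row is the pose to reach, as a shift and turn from the pose commanded when the call began, along the tool's axes at that moment; what a row does not reach only later rows make up. A row lasts 1/10 s, in which the tool goes at most 50 mm and 8.59 degrees, less where a joint would pass 70% of its speed; a pose out of reach is approached as far as the arm can. A call with a number of a shift or a turn outside -1 to 1 is refused whole. A call with a gripper value outside its range is refused whole. The fingers move at their own pace and stop on an object; the grip force is fixed at half the most. Time passes only in rows, so rows that repeat a pose let the fingers close. It gives the time, the measured TCP pose, the force, the opening and the grip force at its end, in the units of the state.
- monitor.get_obs(): the state, without advancing time (a new reading comes with each control period).
- optics.read_camera(name): name is "scene" or "top"; returns the picture (480x640x3 uint8, red, green, blue); there is no depth.
- optics.camera_model(name): a dict with "camera_matrix" (3x3 intrinsics, pixels), "k1" (the pictures are not rectified: a ray, as slopes to the right and down, at radius r is drawn at 1 + k1 r^2 times it, then the intrinsics apply), "rvec" (rotation vector, rad) and "tvec" (3), from world to camera coordinates, as OpenCV has them. Camera axes: x right, y down, z forward; pixel columns grow to the right and rows downward; lengths in mm; the calibration is good to about 2 mm. A picture is of the moment at which its call begins. camera_model takes no time and is no camera call.
- sign_off(): hands the job in; it is judged then, once.
The state is a dict: "time_s": time; "joint_positions": joint angles; "dq": joint speeds; "joint_torque": joint torques, N m; "ee_pos": TCP position; "ee_rot": TCP orientation; "contact_force": force on the tool from outside, world axes, zero at the start; "ft_torque": the same for the moment, N m; "opening": finger opening in mm; "grasp_force": force on a finger pad.
Only numpy, scipy, OpenCV 4.12 (cv2) and the standard library are available. Lean on these libraries where they do the work, as an engineer would, in place of code of your own. Each camera call takes 0.05 s, during which the arm holds its last target. There are 200 camera calls.

## Working session

There is one attempt and no reset: what is moved stays moved. The work goes in short steps, Python scripts to look and compute and a shell command to move; the robot and the scene stay as the last step left them, time stands still between calls to the robot, and variables do not carry over. Pictures are saved under pics/ and viewed, at most 14 in all, crops included, and the job is handed in when it is done.

```bash
ls; mkdir -p pics; python3 - <<'E'
from station import monitor, optics, arm
import cv2
o=monitor.get_obs()
print({k:o[k] for k in o}); print([ (a,getattr(arm,a)) for a in dir(arm) if a[0]!='_'])
for n in("scene","top"):
    cv2.imwrite(f"pics/{n}0.png",optics.read_camera(n)[:,:,::-1]); print(n,optics.camera_model(n))
E
```

```text
pics
{'time_s': 0.0, 'joint_positions': array([ 1.24428098,  0.70708785, -0.02757395,  1.48497868,  0.02200033,
        0.95090631, -0.07550483]), 'dq': array([ 7.83365619e-04, -8.23460482e-04,  6.20884586e-04, -5.18645211e-04,
       -7.10365700e-04, -6.36737870e-04, -4.44204807e-05]), 'joint_torque': array([ 9.54695934e-04, -8.83212304e+01,  1.23473089e+00, -2.36165518e+01,
        1.69962680e-02,  6.52991992e-03, -1.14658528e-04]), 'ee_pos': array([ 161.47048048, -551.59520385,  230.84134026]), 'ee_rot': array([-3.10875366e+00, -4.45667872e-01,  3.37259443e-04]), 'contact_force': array([-1.24806059, -0.60991783,  1.0446285 ]), 'ft_torque': array([-0.04083065,  0.0311992 , -0.05493482]), 'grasp_force': 0.0, 'opening': 85.48640842425732}
[('PlanningError', <class 'station.PlanningError'>), ('grip_point_offset', 18.700000000000003)]
scene {'camera_matrix': array([[444.96363282,   0.        , 317.56433738],
       [  0.        , 444.96363282, 243.24124328],
       [  0.        ,   0.        ,   1.        ]]), 'k1': -0.06789247472413729, 'rvec': array([ 1.30935967, -2.29357609,  0.87840053]), 'tvec': array([290.20764051, 359.97378103, 697.76349796])}
top {'camera_matrix': array([[538.06925639,   0.        , 320.89615315],
       [  0.        , 538.06925639, 250.41332896],
       [  0.        ,   0.        ,   1.        ]]), 'k1': -0.0627533975480124, 'rvec': array([ 2.16611184, -2.2027698 ,  0.08479348]), 'tvec': array([  35.0061324 ,  530.52054419, 1258.66798173])}
```

View pics/scene0.png

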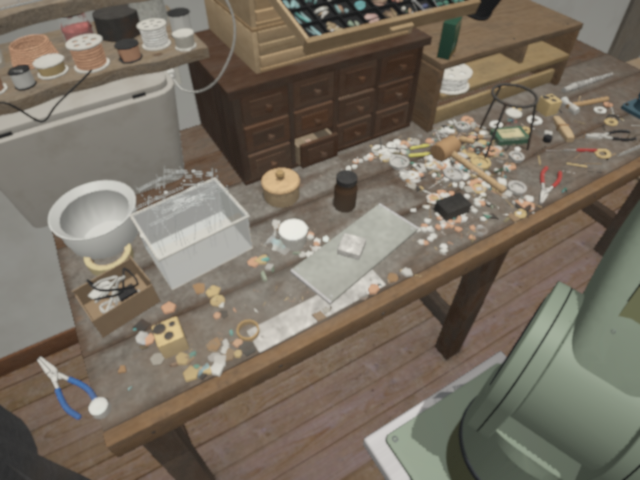

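View pics/top0.png

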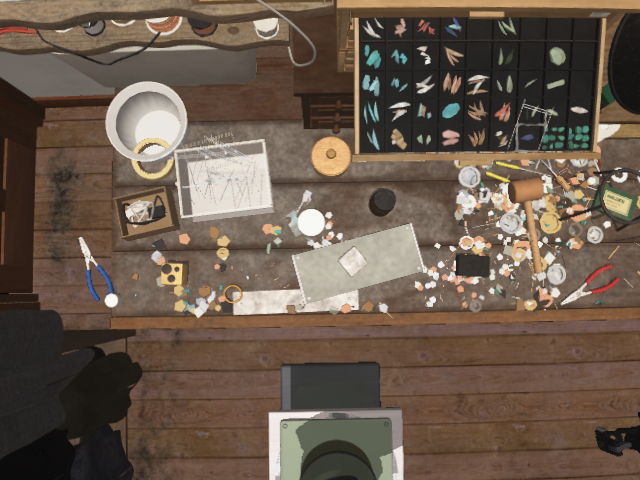

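The top view shows the board centred near (358,262) with the steel block at (354,261). The charcoal is at (472,264), the dapping block at (173,273), the ring at (233,294), the jar at (382,202) and the tub at (311,222). The jar stands behind the right half (-y), so the steel block goes to the right end. Next I'll enlarge crops and measure.

```bash
cat > h.py <<'E'
import numpy as np, cv2
from scipy.optimize import least_squares
from station import monitor, optics, arm
M={n:optics.camera_model(n) for n in("scene","top")}
def dist(m): return np.array([m["k1"],0,0,0,0.])
def proj(n,P):
    m=M[n]; return cv2.projectPoints(np.asarray(P,float).reshape(-1,1,3),m["rvec"],m["tvec"],m["camera_matrix"],dist(m))[0].reshape(-1,2)
def onplane(n,uv,z):
    m=M[n]; u=cv2.undistortPoints(np.asarray(uv,float).reshape(-1,1,2),m["camera_matrix"],dist(m)).reshape(-1,2)
    R=cv2.Rodrigues(m["rvec"])[0]; c=-R.T@m["tvec"]; d=np.c_[u,np.ones(len(u))]@R
    return c+d*((z-c[2])/d[:,2])[:,None]
def tri(us,ut):
    f=lambda X:np.r_[(proj("scene",X)-us).ravel(),(proj("top",X)-ut).ravel()]
    r=least_squares(f,[550,0,20.]); return r.x, r.fun
def crop(img,x0,y0,w,h,s,grid=10):
    c=cv2.resize(img[y0:y0+h,x0:x0+w],None,fx=s,fy=s,interpolation=cv2.INTER_CUBIC)[:,:,::-1].copy()
    for x in range(-(-x0//grid)*grid,x0+w,grid):
        cv2.line(c,((x-x0)*s,0),((x-x0)*s,6),(0,0,255),1); cv2.putText(c,str(x),((x-x0)*s,16),0,.35,(0,0,255),1)
    for y in range(-(-y0//grid)*grid,y0+h,grid):
        cv2.line(c,(0,(y-y0)*s),(6,(y-y0)*s),(0,0,255),1); cv2.putText(c,str(y),(8,(y-y0)*s+4),0,.35,(0,0,255),1)
    return c
E
python3 - <<'E'
from h import *
s=optics.read_camera("scene");t=optics.read_camera("top")
np.savez("im0.npz",s=s,t=t)
a=crop(t,285,215,145,100,5)
b=crop(s,285,190,145,120,5); 
cv2.imwrite("pics/c1.png",a);cv2.imwrite("pics/c2.png",b)
p=[crop(t,450,245,50,38,8),crop(t,150,250,50,38,8),crop(t,212,278,50,38,8),crop(s,428,183,50,38,8),crop(s,140,308,50,46,8)[:38*8],crop(s,222,310,50,38,8)]
p=[cv2.resize(x,(266,202)) if 0 else x for x in p]
cv2.imwrite("pics/c3.png",np.vstack([np.hstack(p[:2]),np.hstack([p[3],p[4]])])[:600])
cv2.imwrite("pics/c4.png",np.hstack([p[2],p[5]]))
E
```

```text
(no output)
```

View pics/c1.png

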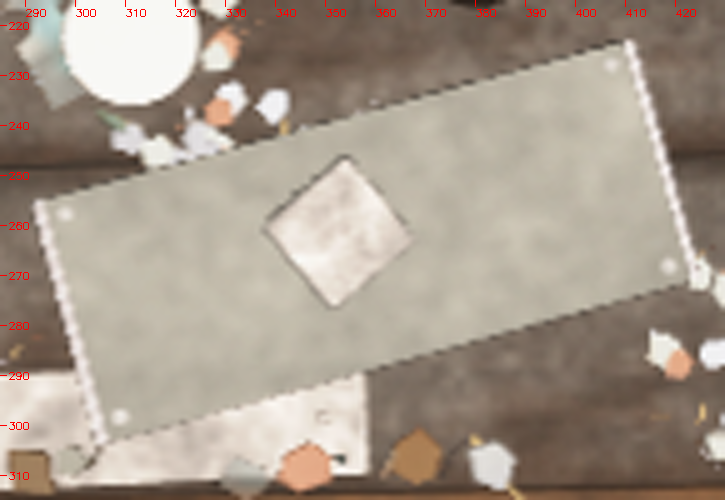

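View pics/c3.png

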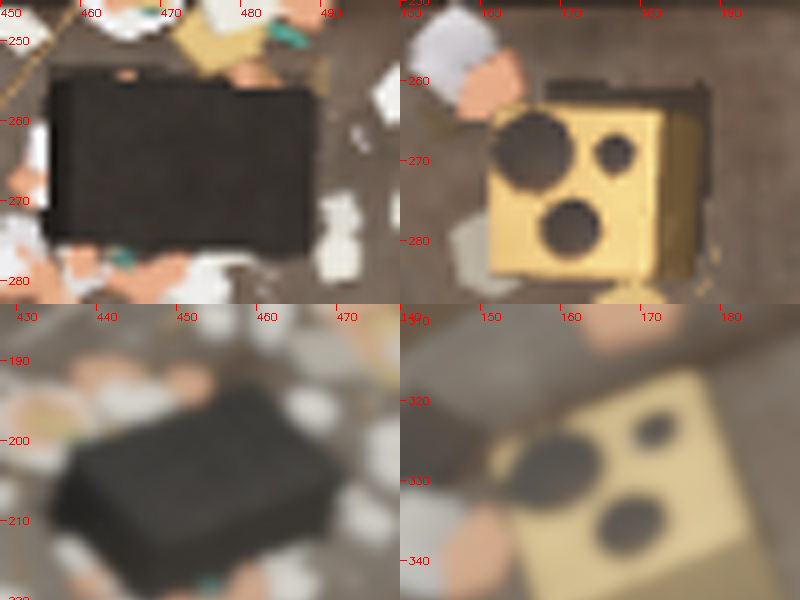

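View pics/c2.png

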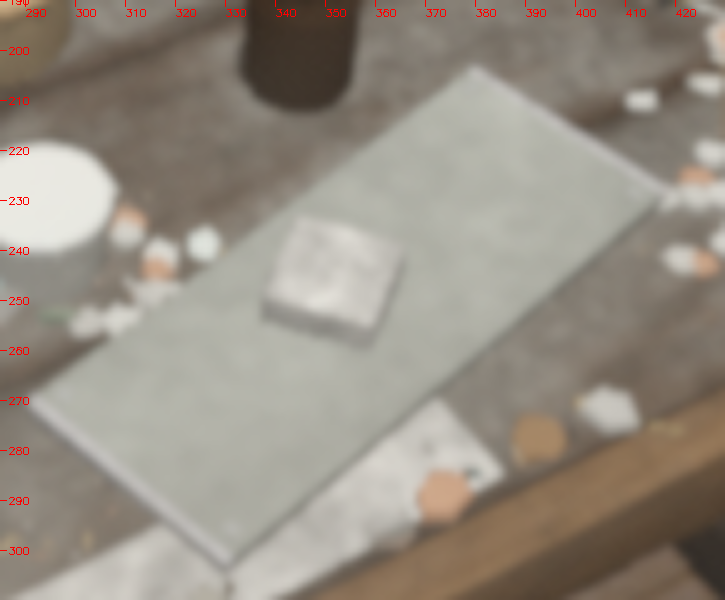

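View pics/c4.png

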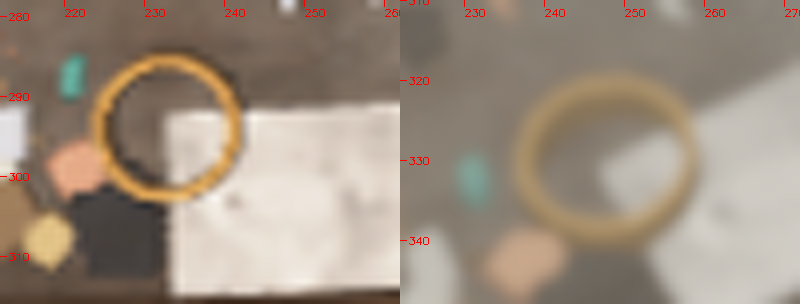

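The board, steel, charcoal, dapping block and ring corners can be read in both crops. I'll fit each pose to the clicked corners of both views, leaving the height free.

```bash
cat > fit.py <<'E'
from h import *
def fit(name,dx,dy,T,S,x0):
    L=np.array([[-1,-1],[1,-1],[1,1],[-1,1]])*[dx/2,dy/2]
    def pts(p):
        c,s=np.cos(p[3]),np.sin(p[3]); return np.c_[L@[[c,s],[-s,c]]+p[:2],np.full(4,p[2])]
    def f(p):
        P=pts(p);r=[]
        for n,Q in(("top",T),("scene",S)):
            if Q is None: continue
            q=proj(n,P);Q=np.array(Q)-.4
            D=np.linalg.norm(q[:,None]-Q[None],axis=2)
            r.append((Q-q[D.argmin(0)]).ravel())
        return np.concatenate(r)
    r=min((least_squares(f,[*x0,a],x_scale=[10,10,10,.1],loss="soft_l1") for a in np.arange(-1.5,1.6,.3)),key=lambda r:r.cost)
    p=r.x; yaw=np.degrees(p[3]); print(name,p[:3].round(1),"yaw",yaw.round(1),"rms",np.sqrt((f(p)**2).mean()).round(2))
    return p
E
python3 - <<'E'
from fit import *
B=fit("board",120,300,[(292.6,255.4),(305.8,303.6),(411,223),(423.8,272.2)],[(291.4,270.4),(330.6,303.6),(418.6,228),(380,203.4)],[550,0,10])
T=[(354.2,246.4),(338,261),(351.6,276),(367.4,262.8)];S=[(345.6,233.4),(365.4,239),(359,256.6),(337.8,250.4)]
fit("steel",52,52,T,S,[500,0,30])
T=[(459,255),(489.8,256.2),(489,277.2),(458.5,275.6)];S=[(437.4,202.5),(460.7,193.1),(469.9,203.7),(448,213.5)]
fit("char",50,75,T,S,[500,-300,32])
T=[(161,263),(183,263.7),(181.9,285),(161.2,284)];S=[(151,325),(177.2,316.2),(184,336.9)]
fit("dap",50,50,T,S,[500,300,50])
x,r=tri(np.array([247.9-.4,329-.4]),np.array([232.9-.4,294-.4]));print("ring",x.round(1),r.round(2))
print("ring@14",onplane("top",[(232.5,293.6)],14).round(1),onplane("scene",[(247.5,328.6)],14).round(1))
print("jar top z95",onplane("top",[(382,202)],95).round(1),"tub z46",onplane("top",[(311,222)],46).round(1))
E
```

```text
board [501.  -63.1   6.3] yaw 14.3 rms 0.72
steel [504.1 -48.   25. ] yaw 39.3 rms 0.7
char [ 488.4 -335.4   27.9] yaw -3.9 rms 1.04
dap [481.  375.1  48.8] yaw -3.6 rms 0.46
ring [432.4 238.7  12.8] [ 0.23  0.01 -0.25 -0.13]
ring@14 [[432.1 237.9  14. ]] [[431.9 239.2  14. ]]
jar top z95 [[ 632.5 -113.3   95. ]] tub z46 [[596.   48.2  46. ]]
```

Free-fit heights match the text to within about 5 mm: board 6 (10), steel 25 (30), charcoal 28 (32), dapping block 49 (50) and ring 13 (14). I'll fix the heights, compare the two cameras and plan the first move.

```bash
cat >> fit.py <<'E'
def fitz(name,dx,dy,z,T,S,x0):
    L=np.array([[-1,-1],[1,-1],[1,1],[-1,1]])*[dx/2,dy/2]; out=[]
    for A,C in((T,S),(T,None),(None,S)):
        if A is None and C is None: continue
        def f(p):
            c,s=np.cos(p[2]),np.sin(p[2]);P=np.c_[L@[[c,s],[-s,c]]+p[:2],np.full(4,z)];r=[]
            for n,Q in(("top",A),("scene",C)):
                if Q is None: continue
                q=proj(n,P);Q=np.array(Q)-.4
                r.append((Q-q[np.linalg.norm(q[:,None]-Q[None],axis=2).argmin(0)]).ravel())
            return np.concatenate(r)
        r=min((least_squares(f,[*x0,a],x_scale=[10,10,.1]) for a in np.arange(-1.5,1.6,.3)),key=lambda r:r.cost)
        out.append([*r.x[:2].round(1),np.degrees(r.x[2]).round(1),np.sqrt((r.fun**2).mean()).round(2)])
    print(name,*out)
E
cat > go.py <<'E'
import sys; from h import *
from scipy.spatial.transform import Rotation as Ro
# go.py x y z line_deg : offset and spin from the present pose to TCP (x,y,z), finger line at line_deg
x,y,z,l=map(float,sys.argv[1:5]); o=monitor.get_obs(); R=Ro.from_rotvec(o["ee_rot"]).as_matrix()
cur=np.degrees(np.arctan2(R[1,1],R[0,1])); d=(l-cur+90)%180-90
print("line",cur.round(1),"turn",d.round(1),"pos",o["ee_pos"].round(1),"t",o["time_s"],"q7",o["joint_positions"][6].round(2))
print("offset",(R.T@(np.array([x,y,z])-o["ee_pos"])/750).round(4),"spin",(-d/120).round(4))
E
python3 - <<'E'
from fit import *
fitz("board",120,300,10,[(292.6,255.4),(305.8,303.6),(411,223),(423.8,272.2)],[(291.4,270.4),(330.6,303.6),(418.6,228),(380,203.4)],[500,-60])
fitz("steel",52,52,30,[(354.2,246.4),(338,261),(351.6,276),(367.4,262.8)],[(345.6,233.4),(365.4,239),(359,256.6),(337.8,250.4)],[500,-50])
fitz("char",50,75,32,[(459,255),(489.8,256.2),(489,277.2),(458.5,275.6)],[(437.4,202.5),(460.7,193.1),(469.9,203.7),(448,213.5)],[490,-330])
fitz("dap",50,50,50,[(161,263),(183,263.7),(181.9,285),(161.2,284)],[(151,325),(177.2,316.2),(184,336.9)],[480,370])
E
python3 go.py 504 -48 110 39.3
```

```text
board [np.float64(499.7), np.float64(-62.0), np.float64(14.3), np.float64(0.81)] [np.float64(500.1), np.float64(-62.4), np.float64(14.1), np.float64(1.0)] [np.float64(499.2), np.float64(-61.4), np.float64(14.5), np.float64(0.41)]
steel [np.float64(502.6), np.float64(-46.7), np.float64(-50.8), np.float64(0.89)] [np.float64(503.7), np.float64(-47.6), np.float64(39.6), np.float64(0.65)] [np.float64(500.7), np.float64(-45.3), np.float64(-51.3), np.float64(0.79)]
char [np.float64(487.7), np.float64(-333.3), np.float64(-3.7), np.float64(1.13)] [np.float64(488.2), np.float64(-334.1), np.float64(-3.7), np.float64(0.31)] [np.float64(486.4), np.float64(-331.3), np.float64(-3.7), np.float64(1.48)]
dap [np.float64(480.6), np.float64(374.9), np.float64(-93.7), np.float64(0.47)] [np.float64(480.8), np.float64(374.4), np.float64(-2.1), np.float64(0.34)] [np.float64(480.8), np.float64(375.5), np.float64(-5.4), np.float64(0.23)]
line -73.7 turn -67.0 pos [ 161.5 -551.7  231. ] t 0.2 q7 -0.08
offset [ 0.6269 -0.5161  0.1617] spin 0.5585
```

```bash
R='{"grip":1,"offset":[0.6269,-0.5161,0.1617],"spin":-0.19}'; :; python3 -m inch '[{"grip":1,"offset":[0.6269,-0.5161,0.1617],"spin":-0.19},{"grip":1,"offset":[0.6269,-0.5161,0.1617],"spin":-0.19},{"grip":1,"offset":[0.6269,-0.5161,0.1617],"spin":-0.19},{"grip":1,"offset":[0.6269,-0.5161,0.1617],"spin":-0.19},{"grip":1,"offset":[0.6269,-0.5161,0.1617],"spin":-0.19},{"grip":1,"offset":[0.6269,-0.5161,0.1617],"spin":-0.19},{"grip":1,"offset":[0.6269,-0.5161,0.1617],"spin":-0.19},{"grip":1,"offset":[0.6269,-0.5161,0.1617],"spin":-0.19},{"grip":1,"offset":[0.6269,-0.5161,0.1617],"spin":-0.19},{"grip":1,"offset":[0.6269,-0.5161,0.1617],"spin":-0.19}]'; python3 go.py 502.6 -47 80 -50.7
```

```text
time_s: 1.2
ee_pos: [438.2, -144.5, 133.3]
ee_rot: [2.96, 1.052, 0.0]
contact_force: [2.3, 0.1, 0.5]
opening: 85.0
grasp_force: 0.0
line -50.9 turn 0.2 pos [ 438.2 -144.5  133.3] t 1.2 q7 -0.64
offset [ 0.1486 -0.0467  0.071 ] spin -0.0015
```

```bash
python3 -m inch '[{"grip":1,"offset":[0.1486,-0.0467,0.071],"spin":0},{"grip":1,"offset":[0.1486,-0.0467,0.071],"spin":0},{"grip":1,"offset":[0.1486,-0.0467,0.071],"spin":0},{"grip":1,"offset":[0.1486,-0.0467,0.071],"spin":0},{"grip":1,"offset":[0.1486,-0.0467,0.071],"spin":0},{"grip":1,"offset":[0.1486,-0.0467,0.071],"spin":0}]'; python3 go.py 502.6 -47 8.6 -50.7
```

```text
time_s: 1.8
ee_pos: [501.4, -50.0, 80.8]
ee_rot: [2.961, 1.049, -0.0]
contact_force: [-0.2, -0.8, 0.1]
opening: 86.1
grasp_force: 0.0
line -51.0 turn 0.3 pos [501.4 -50.   80.8] t 1.8 q7 -0.79
offset [ 0.0038 -0.0021  0.0963] spin -0.0022
```

```bash
python3 -m inch '[{"grip":1,"offset":[0.0038,-0.0021,0.04],"spin":-0.002},{"grip":1,"offset":[0.0038,-0.0021,0.08],"spin":-0.002},{"grip":1,"offset":[0.0038,-0.0021,0.0955],"spin":-0.002},{"grip":1,"offset":[0.0038,-0.0021,0.0955],"spin":-0.002},{"grip":1,"offset":[0.0038,-0.0021,0.0955],"spin":-0.002}]'; python3 go.py 502.6 -47 8.6 -50.7; python3 - <<'E'
from h import *
t=optics.read_camera("top");s=optics.read_camera("scene")
cv2.imwrite("pics/c5.png",np.hstack([crop(t,310,225,80,80,5),crop(s,310,200,80,80,5)]))
E
```

```text
time_s: 2.3
ee_pos: [503.1, -46.3, 9.8]
ee_rot: [2.958, 1.057, 0.001]
contact_force: [-0.4, 0.6, 0.4]
opening: 85.3
grasp_force: 0.0
line -50.7 turn -0.0 pos [503.1 -46.3   9.8] t 2.3 q7 -0.79
offset [-0.0011  0.0002  0.0016] spin 0.0001
```

View pics/c5.png

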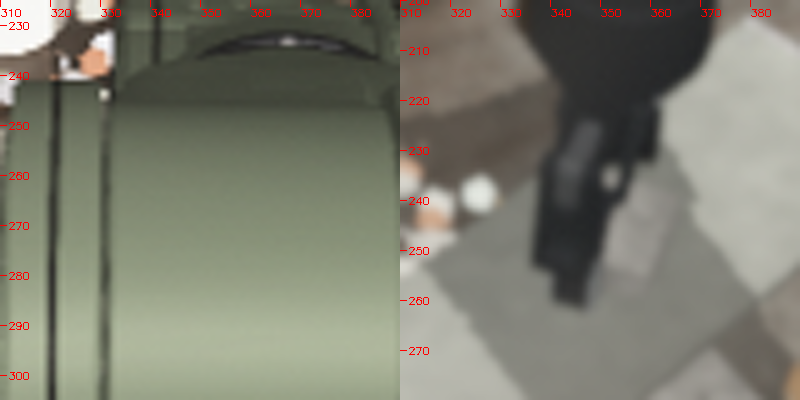

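The top view is hidden by the arm. In the scene view the fingers straddle the steel block, at about (345,255) and (360,230). I'll close and lift.

```bash
python3 -m inch '[{"grip":0,"offset":[0,0,0],"spin":0},{"grip":0,"offset":[0,0,0],"spin":0},{"grip":0,"offset":[0,0,0],"spin":0},{"grip":0,"offset":[0,0,0],"spin":0},{"grip":0,"offset":[0,0,0],"spin":0},{"grip":0,"offset":[0,0,0],"spin":0},{"grip":0,"offset":[0,0,0],"spin":0}]'; python3 -m inch '[{"grip":0,"offset":[0,0,-0.03],"spin":0},{"grip":0,"offset":[0,0,-0.06],"spin":0},{"grip":0,"offset":[0,0,-0.06],"spin":0},{"grip":0,"offset":[0,0,-0.06],"spin":0}]'; python3 - <<'E'
from h import *
a=np.radians(14.3); c=np.array([499.7,-62.]); print("steel",c-87.5*np.array([-np.sin(a),np.cos(a)]),"dap",c+87.5*np.array([-np.sin(a),np.cos(a)]))
E
python3 go.py 521.3 -146.8 55 -75.7
```

```text
time_s: 3.1
ee_pos: [503.2, -45.8, 9.5]
ee_rot: [2.958, 1.058, 0.001]
contact_force: [-1.2, 0.3, 14.1]
opening: 50.9
grasp_force: 61.2
time_s: 3.5
ee_pos: [502.9, -45.7, 53.5]
ee_rot: [-2.958, -1.058, -0.0]
contact_force: [0.7, -0.2, -4.3]
opening: 50.9
grasp_force: 66.8
steel [ 521.31241361 -146.7888765 ] dap [478.08758639  22.7888765 ]
line -50.6 turn -25.1 pos [502.9 -45.7  53.5] t 3.5 q7 -0.79
offset [-0.0665  0.1198 -0.002 ] spin 0.2089
```

```bash
python3 -m inch '[{"grip":0,"offset":[-0.0665,0.1198,0],"spin":0.209},{"grip":0,"offset":[-0.0665,0.1198,0],"spin":0.209},{"grip":0,"offset":[-0.0665,0.1198,0],"spin":0.209},{"grip":0,"offset":[-0.0665,0.1198,0],"spin":0.209},{"grip":0,"offset":[-0.0665,0.1198,0],"spin":0.209},{"grip":0,"offset":[-0.0665,0.1198,0],"spin":0.209},{"grip":0,"offset":[-0.0665,0.1198,0],"spin":0.209}]';python3 go.py 521.3 -146.8 10.5 -75.7
```

```text
time_s: 4.2
ee_pos: [521.3, -146.1, 53.6]
ee_rot: [-3.116, -0.395, 0.0]
contact_force: [0.3, 0.2, -4.0]
opening: 50.1
grasp_force: 66.7
line -75.6 turn -0.1 pos [ 521.3 -146.1   53.6] t 4.2 q7 -0.93
offset [-0.0002  0.0009  0.0575] spin 0.0012
```

Lower it, then open partway and lift off.

```bash
python3 -m inch '[{"grip":0,"offset":[-0.0002,0.0009,0.03],"spin":0.001},{"grip":0,"offset":[-0.0002,0.0009,0.05],"spin":0.001},{"grip":0,"offset":[-0.0002,0.0009,0.0575],"spin":0.001},{"grip":0,"offset":[-0.0002,0.0009,0.0575],"spin":0.001},{"grip":0,"offset":[-0.0002,0.0009,0.0575],"spin":0.001}]'; python3 -m inch '[{"grip":0.8,"offset":[0,0,0],"spin":0},{"grip":0.8,"offset":[0,0,0],"spin":0},{"grip":0.8,"offset":[0,0,0],"spin":0},{"grip":0.8,"offset":[0,0,-0.02],"spin":0},{"grip":0.8,"offset":[0,0,-0.06],"spin":0},{"grip":1,"offset":[0,0,-0.12],"spin":0},{"grip":1,"offset":[0,0,-0.12],"spin":0}]';python3 go.py 487.7 -333.5 100 -3.7
```

```text
time_s: 4.7
ee_pos: [521.4, -147.5, 10.7]
ee_rot: [-3.117, -0.388, 0.0]
contact_force: [-0.2, 1.5, -3.8]
opening: 50.5
grasp_force: 66.7
time_s: 5.4
ee_pos: [523.2, -148.2, 106.2]
ee_rot: [3.115, 0.386, 0.01]
contact_force: [0.5, 0.1, -1.3]
opening: 85.5
grasp_force: 0.0
line -75.9 turn 72.2 pos [ 523.2 -148.2  106.2] t 5.4 q7 -0.94
offset [-0.1063  0.2279  0.0083] spin -0.6013
```

```bash
python3 -m inch '[{"grip":1,"offset":[-0.1063,0.2279,0.0083],"spin":-0.6},{"grip":1,"offset":[-0.1063,0.2279,0.0083],"spin":-0.6},{"grip":1,"offset":[-0.1063,0.2279,0.0083],"spin":-0.6},{"grip":1,"offset":[-0.1063,0.2279,0.0083],"spin":-0.6},{"grip":1,"offset":[-0.1063,0.2279,0.0083],"spin":-0.6},{"grip":1,"offset":[-0.1063,0.2279,0.0083],"spin":-0.6},{"grip":1,"offset":[-0.1063,0.2279,0.0083],"spin":-0.6},{"grip":1,"offset":[-0.1063,0.2279,0.0083],"spin":-0.6},{"grip":1,"offset":[-0.1063,0.2279,0.0083],"spin":-0.6},{"grip":1,"offset":[-0.1063,0.2279,0.0083],"spin":-0.6}]'; python3 go.py 487.7 -333.5 3 -3.7;python3 - <<'E'
from h import *
t=optics.read_camera("top");s=optics.read_camera("scene")
np.savez("im1.npz",s=s,t=t)
cv2.imwrite("pics/c6.png",np.hstack([crop(t,355,205,80,100,5),crop(s,345,185,80,100,5)]))
E
```

```text
time_s: 6.4
ee_pos: [485.7, -333.2, 95.2]
ee_rot: [2.294, 2.146, -0.001]
contact_force: [0.2, 0.4, -0.4]
opening: 85.5
grasp_force: 0.0
line -3.8 turn 0.1 pos [ 485.7 -333.2   95.2] t 6.4 q7 0.19
offset [-1.000e-04  2.700e-03  1.229e-01] spin -0.0009
```

View pics/c6.png

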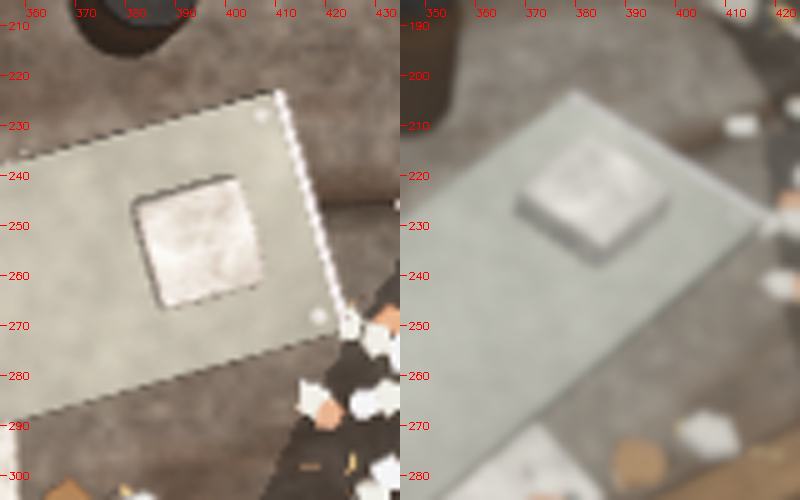

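Steel block now sits square on the board's right end, with its top-view centre near (394,253). I'll refine the board and steel poses with sub-pixel edges.

```bash
cat > edge.py <<'E'
from h import *
from scipy.ndimage import map_coordinates
def prof(g,n,P,Q,out,w=4,k=40):
    """edge points near the projected 3D segment PQ; out = world vector to outside"""
    T=np.linspace(.08,.92,k)[:,None]; A=proj(n,P+(Q-P)*T); t=A[-1]-A[0]; nn=np.array([-t[1],t[0]])/np.hypot(*t)
    s=np.arange(-w,w+.01,.25); X=A[:,None]+nn*s[:,None]
    v=map_coordinates(g,[X[...,1],X[...,0]],order=1); d=np.abs(np.gradient(v,axis=1)); d=d*(d>.5*d.max(1,keepdims=True))
    return (d*s).sum(1)/d.sum(1), d.max(1)
def pose(ims,dx,dy,z,p0,cams=("top","scene"),w=4,it=4,sides=(0,1,2,3)):
    L=np.array([[-1,-1],[1,-1],[1,1],[-1,1]])*[dx/2,dy/2]
    def pts(p):
        c,s=np.cos(p[2]),np.sin(p[2]); return np.c_[L@[[c,s],[-s,c]]+p[:2],np.full(4,z)]
    p=np.array(p0,float)
    for i in range(it):
        obs=[];C=pts(p)
        for n in cams:
            g=cv2.cvtColor(ims[n],cv2.COLOR_RGB2GRAY).astype(float)
            for j in sides:
                e,_=prof(g,n,C[j],C[(j+1)%4],None,w if i==0 else max(2,w-i)); T=np.linspace(.08,.92,40)[:,None]
                A=proj(n,C[j]+(C[(j+1)%4]-C[j])*T); t=A[-1]-A[0]; nn=np.array([-t[1],t[0]])/np.hypot(*t); obs.append((n,j,T,A+nn*e[:,None],nn))
        def f(q):
            D=pts(q); return np.concatenate([((proj(n,D[j]+(D[(j+1)%4]-D[j])*T)-E)@nn) for n,j,T,E,nn in obs])
        r=least_squares(f,p,loss="soft_l1",f_scale=.3,x_scale=[10,10,.1]); p=r.x
    m=f(p).reshape(-1,40); return p,np.median(m,axis=1).round(2)
def show(nm,p,m): print(nm,p[:2].round(1),np.degrees(p[2]).round(1),"side med px",m)
def rel(B,p):
    c,s=np.cos(B[2]),np.sin(B[2]); return (np.array([[c,s],[-s,c]])@(p[:2]-B[:2])).round(1),np.degrees(p[2]-B[2]).round(1)
E
python3 - <<'E'
from edge import *
from fit import fitz
z=np.load("im0.npz");I0=dict(top=z["t"],scene=z["s"]);z=np.load("im1.npz");I1=dict(top=z["t"],scene=z["s"])
for c in(("top","scene"),("top",),("scene",)):
    B,m=pose(I0,120,300,10,[499.7,-62,.25],c);show("board",B,m)
    S,m=pose(I1,52,52,30,[521.3,-147,.25],c,w=3);show("steel",S,m);print(rel(B,S))
    C,m=pose(I0,50,75,32,[487.7,-333.5,-.065],c,w=3);show("char",C,m)
    D,m=pose(I0,50,50,50,[480.7,374.9,-.064],c,w=3);show("dap",D,m)
fitz("steel",52,52,30,[(381.4,245.8),(402,240.4),(407.4,261.4),(387.4,266.6)],[(368.4,225.6),(384.4,212.6),(398.6,223),(385,235)],[520,-147])
E
```

```text
board [500.5 -61.7] 14.5 side med px [-0.03  0.07  0.28  0.18 -0.14 -0.   -0.55 -0.07]
steel [ 520.9 -147. ] 14.0 side med px [-0.   -0.14  0.41  0.52  0.22  0.46 -0.25 -0.18]
(array([ -1.7, -87.8]), np.float64(-0.5))
char [ 488.2 -331.8] -4.0 side med px [-0.9  -1.02 -1.64 -0.25  0.19  0.61  0.17  0.18]
dap [480.1 375.4] -1.7 side med px [ 0.01 -0.01  0.6   0.44  0.3   0.02 -0.01  0.  ]
board [500.7 -62.1] 14.5 side med px [0.12 0.13 0.12 0.13]
steel [ 521.6 -147.5] 13.9 side med px [0.25 0.14 0.13 0.28]
(array([ -1.2, -88. ]), np.float64(-0.6))
char [ 488.9 -330.7] -5.1 side med px [-1.26 -1.   -1.14 -0.44]
dap [480.2 374.9] -1.6 side med px [0.25 0.09 0.39 0.4 ]
board [500.  -60.9] 14.7 side med px [-0.41 -0.11 -0.21 -0.02]
steel [ 519.8 -146.5] 15.0 side med px [-0.07  0.21  0.    0.22]
(array([ -2.6, -87.8]), np.float64(0.3))
char [ 487.2 -331.9] -4.2 side med px [0.22 0.3  0.14 0.5 ]
dap [480.  375.7] -2.0 side med px [ 0.1  -0.03  0.2   0.02]
steel [np.float64(519.3), np.float64(-146.0), np.float64(13.8), np.float64(1.03)] [np.float64(521.0), np.float64(-146.6), np.float64(13.7), np.float64(0.38)] [np.float64(516.7), np.float64(-144.4), np.float64(-76.2), np.float64(1.12)]
```

Steel is within 2 mm of its place on the board, so it stays. Now pick the charcoal with the TCP at z 6.

```bash
python3 go.py 488 -333 6 -4; python3 -m inch '[{"grip":1,"offset":[-0.0003,0.003,0.05],"spin":0},{"grip":1,"offset":[-0.0003,0.003,0.1],"spin":0},{"grip":1,"offset":[-0.0003,0.003,0.1189],"spin":0},{"grip":1,"offset":[-0.0003,0.003,0.1189],"spin":0},{"grip":0,"offset":[-0.0003,0.003,0.1189],"spin":0},{"grip":0,"offset":[-0.0003,0.003,0.1189],"spin":0},{"grip":0,"offset":[-0.0003,0.003,0.1189],"spin":0},{"grip":0,"offset":[-0.0003,0.003,0.1189],"spin":0},{"grip":0,"offset":[-0.0003,0.003,0.1189],"spin":0},{"grip":0,"offset":[-0.0003,0.003,0.1189],"spin":0}]'
```

```text
line -4.0 turn -0.0 pos [ 485.8 -333.1   95. ] t 6.5 q7 0.18
offset [0.0004 0.003  0.1186] spin 0.0002
time_s: 7.5
ee_pos: [488.7, -333.7, 6.9]
ee_rot: [2.294, 2.144, 0.001]
contact_force: [-1.8, 1.3, 12.9]
opening: 48.9
grasp_force: 62.3
```

```bash
python3 -m inch '[{"grip":0,"offset":[0,0,-0.04],"spin":0},{"grip":0,"offset":[0,0,-0.1],"spin":0},{"grip":0,"offset":[0,0,-0.1],"spin":0},{"grip":0,"offset":[0,0,-0.1],"spin":0}]'; python3 go.py 500.5 -61.8 81 -75.5
```

```text
time_s: 7.9
ee_pos: [488.4, -333.7, 81.7]
ee_rot: [2.294, 2.144, 0.001]
contact_force: [-0.2, 0.2, -1.9]
opening: 49.0
grasp_force: 63.0
line -3.9 turn -71.6 pos [ 488.4 -333.7   81.7] t 7.9 q7 0.18
offset [ 0.3628 -0.0084  0.0005] spin 0.5969
```

```bash
python3 -m inch '[{"grip":0,"offset":[0.3628,-0.0084,0],"spin":0.597},{"grip":0,"offset":[0.3628,-0.0084,0],"spin":0.597},{"grip":0,"offset":[0.3628,-0.0084,0],"spin":0.597},{"grip":0,"offset":[0.3628,-0.0084,0],"spin":0.597},{"grip":0,"offset":[0.3628,-0.0084,0],"spin":0.597},{"grip":0,"offset":[0.3628,-0.0084,0],"spin":0.597},{"grip":0,"offset":[0.3628,-0.0084,0],"spin":0.597},{"grip":0,"offset":[0.3628,-0.0084,0],"spin":0.597},{"grip":0,"offset":[0.3628,-0.0084,0],"spin":0.597},{"grip":0,"offset":[0.3628,-0.0084,0],"spin":0.597}]'; python3 -m inch '[{"grip":0,"offset":[0,0,0],"spin":0},{"grip":0,"offset":[0,0,0],"spin":0}]'; python3 go.py 500.5 -61.8 18 -75.5
```

```text
time_s: 8.9
ee_pos: [499.8, -61.3, 79.9]
ee_rot: [3.116, 0.399, -0.001]
contact_force: [0.9, 0.2, -0.7]
opening: 48.6
grasp_force: 62.8
time_s: 9.1
ee_pos: [499.9, -61.5, 80.2]
ee_rot: [-3.116, -0.4, 0.0]
contact_force: [0.3, 0.3, -1.1]
opening: 49.1
grasp_force: 62.8
line -75.4 turn -0.1 pos [499.9 -61.5  80.2] t 9.1 q7 -1.02
offset [0.0006 0.0006 0.0829] spin 0.0011
```

```bash
python3 -m inch '[{"grip":0,"offset":[0.0006,0.0006,0.05],"spin":0.001},{"grip":0,"offset":[0.0006,0.0006,0.075],"spin":0.001},{"grip":0,"offset":[0.0006,0.0006,0.083],"spin":0.001},{"grip":0,"offset":[0.0006,0.0006,0.084],"spin":0.001},{"grip":0,"offset":[0.0006,0.0006,0.084],"spin":0.001}]'; python3 -m inch '[{"grip":0.72,"offset":[0,0,0],"spin":0},{"grip":0.72,"offset":[0,0,0],"spin":0},{"grip":0.72,"offset":[0,0,0],"spin":0},{"grip":0.72,"offset":[0,0,-0.02],"spin":0},{"grip":0.72,"offset":[0,0,-0.06],"spin":0},{"grip":1,"offset":[0,0,-0.12],"spin":0},{"grip":1,"offset":[0,0,-0.12],"spin":0}]';python3 go.py 480.2 375 110 -1.7
```

```text
time_s: 9.6
ee_pos: [500.7, -61.8, 17.7]
ee_rot: [-3.117, -0.395, -0.001]
contact_force: [-0.3, -0.3, -0.0]
opening: 48.9
grasp_force: 63.7
time_s: 10.3
ee_pos: [502.2, -61.9, 111.6]
ee_rot: [3.116, 0.394, 0.009]
contact_force: [0.1, -0.4, -0.5]
opening: 85.4
grasp_force: 0.0
line -75.6 turn 73.9 pos [502.2 -61.9 111.6] t 10.3 q7 -1.02
offset [ 0.1164 -0.5715  0.0016] spin -0.6159
```

```bash
python3 -m inch '[{"grip":1,"offset":[0.1164,-0.5715,0],"spin":-0.616},{"grip":1,"offset":[0.1164,-0.5715,0],"spin":-0.616},{"grip":1,"offset":[0.1164,-0.5715,0],"spin":-0.616},{"grip":1,"offset":[0.1164,-0.5715,0],"spin":-0.616},{"grip":1,"offset":[0.1164,-0.5715,0],"spin":-0.616},{"grip":1,"offset":[0.1164,-0.5715,0],"spin":-0.616},{"grip":1,"offset":[0.1164,-0.5715,0],"spin":-0.616},{"grip":1,"offset":[0.1164,-0.5715,0],"spin":-0.616},{"grip":1,"offset":[0.1164,-0.5715,0],"spin":-0.616},{"grip":1,"offset":[0.1164,-0.5715,0],"spin":-0.616}]'; python3 go.py 480.2 375 8 -1.7;python3 - <<'E'
from edge import *
t=optics.read_camera("top");s=optics.read_camera("scene");I=dict(top=t,scene=s)
np.savez("im2.npz",s=s,t=t)
for c in(("top","scene"),("top",),("scene",)):
    B,m=pose(I,120,300,10,[500.5,-61.8,.253],c);show("board",B,m)
    S,m=pose(I,52,52,30,[521.3,-147,.25],c,w=3);show("steel",S,m);print(rel(B,S))
    C,m=pose(I,75,50,42,[500.5,-61.8,.253],c,w=3);show("char",C,m);print(rel(B,C))
cv2.imwrite("pics/c7.png",np.hstack([crop(t,285,210,145,100,5)[:,:400],crop(s,310,195,80,100,5)]))
E
```

```text
time_s: 11.3
ee_pos: [476.5, 380.4, 106.9]
ee_rot: [-2.242, -2.197, -0.002]
contact_force: [0.4, -0.2, -0.6]
opening: 85.0
grasp_force: 0.0
line -1.2 turn -0.5 pos [476.5 380.4 106.9] t 11.3 q7 -0.8
offset [-0.0075  0.0052  0.1318] spin 0.0044
board [500.6 -61.4] 14.6 side med px [-0.16  0.12  0.36  0.12  0.04 -0.16 -0.49 -0.46]
steel [ 521.9 -147.7] 12.9 side med px [ 0.41  0.32  0.11  0.13 -0.05 -0.14  0.21  0.34]
(array([ -1.1, -88.9]), np.float64(-1.7))
char [501.9 -60.6] 15.5 side med px [-0.5  -0.48 -0.07 -0.3   0.17 -0.07 -0.44 -0.19]
(array([1.6, 0.5]), np.float64(0.8))
board [500.8 -62.1] 14.5 side med px [0.1  0.11 0.1  0.12]
steel [ 521.6 -147.6] 13.9 side med px [0.27 0.15 0.18 0.29]
(array([ -1.2, -88. ]), np.float64(-0.6))
char [502.3 -60.9] 14.7 side med px [-0.28 -0.44 -0.28 -0.4 ]
(array([1.7, 0.7]), np.float64(0.2))
board [499.2 -60.3] 14.5 side med px [ 0.02 -0.35  0.08 -0.42]
steel [ 523.8 -148.1] 8.9 side med px [0.06 0.01 0.01 0.06]
(array([  1.8, -91.2]), np.float64(-5.6))
char [497.8 -57.4] 22.2 side med px [-0.32 -0.05 -0.82 -0.02]
(array([-0.6,  3.1]), np.float64(7.7))
```

View pics/c7.png

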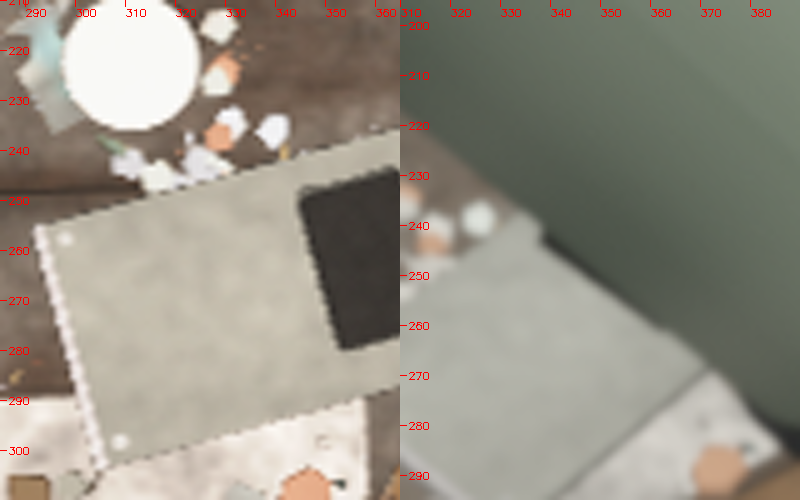

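The top view shows the charcoal square in the middle of the board, about 1.7 mm and 0.7 mm off. The scene view is hidden by the arm. Now the dapping block.

```bash
python3 -m inch '[{"grip":1,"offset":[0,0,0.03],"spin":0},{"grip":1,"offset":[0,0,0.03],"spin":0}]'; python3 go.py 480.2 375 8 -1.7
```

```text
time_s: 11.6
ee_pos: [478.2, 373.4, 83.0]
ee_rot: [2.256, 2.186, -0.005]
contact_force: [0.0, -0.2, 0.0]
opening: 85.3
grasp_force: 0.0
line -1.8 turn 0.1 pos [478.2 373.4  83. ] t 11.6 q7 -0.8
offset [0.0025 0.0029 0.1   ] spin -0.0007
```

```bash
python3 -m inch '[{"grip":1,"offset":[0.0022,0.0025,0],"spin":0},{"grip":1,"offset":[0.0022,0.0025,0.04],"spin":0},{"grip":1,"offset":[0.0022,0.0025,0.08],"spin":0},{"grip":1,"offset":[0.0022,0.0025,0.1],"spin":0},{"grip":1,"offset":[0.0022,0.0025,0.1],"spin":0},{"grip":1,"offset":[0.0022,0.0025,0.1],"spin":0}]'; python3 -m inch '[{"grip":0,"offset":[0,0,0],"spin":0},{"grip":0,"offset":[0,0,0],"spin":0},{"grip":0,"offset":[0,0,0],"spin":0},{"grip":0,"offset":[0,0,0],"spin":0},{"grip":0,"offset":[0,0,0],"spin":0},{"grip":0,"offset":[0,0,0],"spin":0},{"grip":0,"offset":[0,0,-0.03],"spin":0},{"grip":0,"offset":[0,0,-0.08],"spin":0},{"grip":0,"offset":[0,0,-0.11],"spin":0},{"grip":0,"offset":[0,0,-0.11],"spin":0}]'; python3 -m inch '[{"grip":0,"offset":[0,0,0],"spin":0},{"grip":0,"offset":[0,0,0],"spin":0}]'; python3 go.py 478.7 22.9 90 14.5
```

```text
time_s: 12.2
ee_pos: [481.1, 377.1, 11.0]
ee_rot: [2.254, 2.188, 0.002]
contact_force: [0.8, -0.3, 0.3]
opening: 85.4
grasp_force: 0.0
time_s: 13.2
ee_pos: [481.4, 377.5, 95.0]
ee_rot: [2.254, 2.188, 0.006]
contact_force: [0.3, -0.2, -9.2]
opening: 49.1
grasp_force: 66.7
time_s: 13.4
ee_pos: [479.9, 376.4, 90.8]
ee_rot: [-2.254, -2.188, 0.004]
contact_force: [-1.0, -0.9, -7.7]
opening: 49.0
grasp_force: 66.7
line -1.7 turn 16.2 pos [479.9 376.4  90.8] t 13.4 q7 -0.8
offset [-0.4711  0.0122  0.0017] spin -0.1348
```

```bash
python3 -m inch '[{"grip":0,"offset":[-0.4691,0.0122,0],"spin":-0.135},{"grip":0,"offset":[-0.4691,0.0122,0],"spin":-0.135},{"grip":0,"offset":[-0.4691,0.0122,0],"spin":-0.135},{"grip":0,"offset":[-0.4691,0.0122,0],"spin":-0.135},{"grip":0,"offset":[-0.4691,0.0122,0],"spin":-0.135},{"grip":0,"offset":[-0.4691,0.0122,0],"spin":-0.135},{"grip":0,"offset":[-0.4691,0.0122,0],"spin":-0.135},{"grip":0,"offset":[-0.4691,0.0122,0],"spin":-0.135},{"grip":0,"offset":[-0.4691,0.0122,0],"spin":-0.135},{"grip":0,"offset":[-0.4691,0.0122,0],"spin":-0.135}]'; python3 -m inch '[{"grip":0,"offset":[0,0,0],"spin":0},{"grip":0,"offset":[0,0,0],"spin":0},{"grip":0,"offset":[0,0,0],"spin":0}]'; python3 go.py 478.3 24.4 19 14.5
```

```text
time_s: 14.4
ee_pos: [479.1, 26.0, 91.7]
ee_rot: [-1.921, -2.485, -0.0]
contact_force: [-0.1, 1.4, -7.4]
opening: 49.2
grasp_force: 66.9
time_s: 14.7
ee_pos: [479.3, 25.5, 92.2]
ee_rot: [-1.922, -2.485, -0.0]
contact_force: [0.4, -0.8, -7.3]
opening: 49.3
grasp_force: 66.9
line 14.6 turn -0.1 pos [479.3  25.5  92.2] t 14.7 q7 -0.2
offset [-0.0011 -0.0016  0.0976] spin 0.0006
```

```bash
python3 -m inch '[{"grip":0,"offset":[-0.001,-0.001,0.05],"spin":0},{"grip":0,"offset":[-0.001,-0.001,0.085],"spin":0},{"grip":0,"offset":[-0.001,-0.001,0.094],"spin":0},{"grip":0,"offset":[-0.001,-0.001,0.0965],"spin":0},{"grip":0,"offset":[-0.001,-0.001,0.0965],"spin":0},{"grip":0,"offset":[-0.001,-0.001,0.0965],"spin":0}]'; python3 go.py 478.3 24.4 19 14.5
```

```text
time_s: 15.3
ee_pos: [479.1, 24.2, 20.5]
ee_rot: [1.922, 2.484, 0.001]
contact_force: [-0.2, 0.8, -6.0]
opening: 49.2
grasp_force: 67.8
line 14.5 turn -0.0 pos [479.1  24.2  20.5] t 15.3 q7 -0.23
offset [ 0.0005 -0.001   0.002 ] spin 0.0003
```

```bash
python3 -m inch '[{"grip":0,"offset":[0.0003,-0.0005,0.0015],"spin":0},{"grip":0,"offset":[0.0003,-0.0005,0.0015],"spin":0},{"grip":0.8,"offset":[0.0003,-0.0005,0.0015],"spin":0},{"grip":0.8,"offset":[0.0003,-0.0005,0.0015],"spin":0},{"grip":0.8,"offset":[0.0003,-0.0005,0.0015],"spin":0},{"grip":0.9,"offset":[0,0,-0.02],"spin":0},{"grip":0.9,"offset":[0,0,-0.06],"spin":0},{"grip":1,"offset":[0,0,-0.1],"spin":0},{"grip":1,"offset":[0,0,-0.1],"spin":0}]';python3 go.py 432 238.5 95 14.5
```

```text
time_s: 16.2
ee_pos: [480.0, 24.0, 97.8]
ee_rot: [1.922, 2.482, 0.005]
contact_force: [0.1, 0.6, -0.4]
opening: 85.4
grasp_force: 0.0
line 14.5 turn 0.0 pos [480.   24.   97.8] t 16.2 q7 -0.2
offset [0.2929 0.0096 0.0037] spin -0.0
```

```bash
python3 -m inch '[{"grip":1,"offset":[0.2929,0.0096,0],"spin":0},{"grip":1,"offset":[0.2929,0.0096,0],"spin":0},{"grip":0.75,"offset":[0.2929,0.0096,0],"spin":0},{"grip":0.75,"offset":[0.2929,0.0096,0],"spin":0},{"grip":0.75,"offset":[0.2929,0.0096,0.0],"spin":0},{"grip":0.75,"offset":[0.2929,0.0096,0.0],"spin":0},{"grip":0.75,"offset":[0.2929,0.0096,0.04],"spin":0},{"grip":0.75,"offset":[0.2929,0.0096,0.08],"spin":0},{"grip":0.75,"offset":[0.2929,0.0096,0.08],"spin":0},{"grip":0.75,"offset":[0.2929,0.0096,0.08],"spin":0}]';python3 go.py 432 238.5 3.5 14.5; python3 - <<'E'
from edge import *
t=optics.read_camera("top");s=optics.read_camera("scene");I=dict(top=t,scene=s)
np.savez("im3.npz",s=s,t=t)
for c in(("top","scene"),("top",)):
    B,m=pose(I,120,300,10,[500.5,-61.8,.253],c)
    S,m=pose(I,52,52,30,[521.3,-147,.25],c,w=3);show("steel",S,m);print(rel(B,S))
    C,m=pose(I,75,50,42,[500.5,-61.8,.253],c,w=3);show("char",C,m);print(rel(B,C))
    C,m=pose(I,50,50,60,[478.7,22.9,.253],c,w=3);show("dap",C,m);print(rel(B,C))
cv2.imwrite("pics/c8.png",np.vstack([crop(t,210,215,200,75,4),crop(s,210,225,200,75,4)]))
E
```

```text
time_s: 17.2
ee_pos: [430.8, 237.7, 35.3]
ee_rot: [-1.924, -2.484, 0.002]
contact_force: [0.5, 0.0, 0.4]
opening: 64.1
grasp_force: 0.0
line 14.5 turn 0.0 pos [430.8 237.7  35.3] t 17.2 q7 -0.54
offset [0.0006 0.0019 0.0424] spin -0.0002
steel [ 521.8 -147.6] 13.2 side med px [ 0.32  0.25  0.15  0.17  0.14 -0.3   0.36  0.22]
(array([ -0.8, -89. ]), np.float64(-1.3))
char [501.2 -60.7] 14.7 side med px [-0.49 -0.79 -0.04 -0.02  0.84  1.03  0.03  0.04]
(array([1.1, 0.3]), np.float64(0.2))
dap [480.9  21. ] 15.7 side med px [ 0.65  0.52  0.3   0.39 -1.24 -0.16 -0.67  0.04]
(array([ 1.9, 84.5]), np.float64(1.2))
steel [ 521.6 -147.6] 13.9 side med px [0.28 0.16 0.18 0.28]
(array([ -1.2, -88. ]), np.float64(-0.7))
char [502.3 -60.9] 14.7 side med px [-0.27 -0.41 -0.28 -0.4 ]
(array([1.7, 0.7]), np.float64(0.2))
dap [480.7  21.4] 15.1 side med px [0.45 0.45 0.52 0.46]
(array([ 1.5, 85.9]), np.float64(0.6))
```

View pics/c8.png

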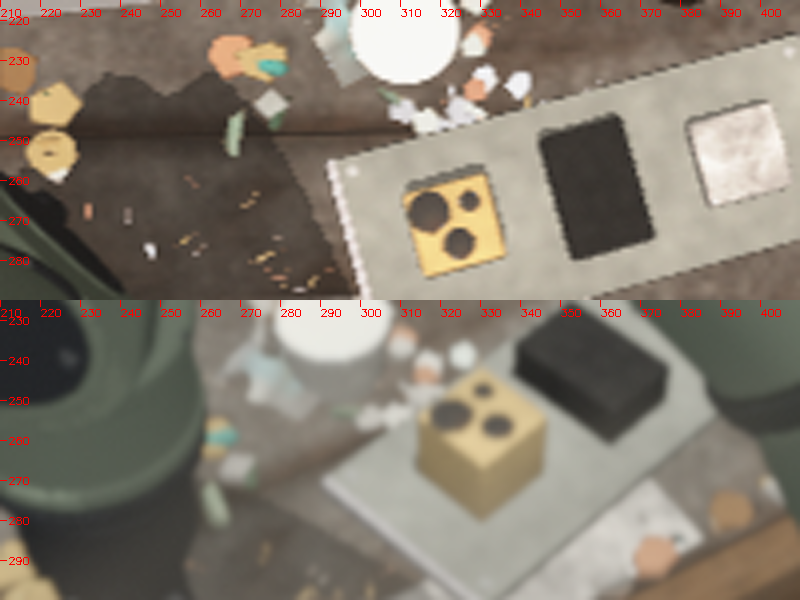

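All three blocks are on the centre line within 2 mm, with the dapping block at board y of about 86. Now the ring.

```bash
python3 -m inch '[{"grip":0.75,"offset":[0.0006,0.0019,0.03],"spin":0},{"grip":0.75,"offset":[0.0006,0.0019,0.0415],"spin":0},{"grip":0.75,"offset":[0.0006,0.0019,0.0415],"spin":0},{"grip":0.75,"offset":[0.0006,0.0019,0.0415],"spin":0},{"grip":0,"offset":[0.0006,0.0019,0.0415],"spin":0},{"grip":0,"offset":[0.0006,0.0019,0.0415],"spin":0},{"grip":0,"offset":[0.0006,0.0019,0.0415],"spin":0},{"grip":0,"offset":[0.0006,0.0019,0.0415],"spin":0},{"grip":0,"offset":[0.0006,0.0019,0.0415],"spin":0}]';python3 -m inch '[{"grip":0,"offset":[0,0,0],"spin":0},{"grip":0,"offset":[0,0,0],"spin":0}]'
```

```text
time_s: 18.2
ee_pos: [432.2, 239.4, 4.9]
ee_rot: [1.923, 2.484, 0.002]
contact_force: [-2.5, -1.3, 17.9]
opening: 40.8
grasp_force: 58.4
time_s: 18.4
ee_pos: [432.2, 239.3, 4.9]
ee_rot: [1.923, 2.484, 0.002]
contact_force: [-1.7, -1.7, 17.4]
opening: 40.8
grasp_force: 58.4
```

```bash
python3 -m inch '[{"grip":0,"offset":[0,0,-0.02],"spin":0},{"grip":0,"offset":[0,0,-0.07],"spin":0},{"grip":0,"offset":[0,0,-0.13],"spin":0},{"grip":0,"offset":[0,0,-0.14],"spin":0},{"grip":0,"offset":[0,0,-0.14],"spin":0},{"grip":0,"offset":[0,0,-0.14],"spin":0}]'; python3 go.py 502 -61 110 14.6;python3 - <<'E'
from edge import *
t=optics.read_camera("top");s=optics.read_camera("scene")
cv2.imwrite("pics/c9.png",crop(s,205,250,80,80,6))
E
```

```text
time_s: 19.0
ee_pos: [431.7, 239.1, 108.3]
ee_rot: [-1.923, -2.484, 0.001]
contact_force: [0.2, -0.2, 0.4]
opening: 40.6
grasp_force: 61.6
line 14.5 turn 0.1 pos [431.7 239.1 108.3] t 19.0 q7 -0.52
offset [-0.4108 -0.0096 -0.0023] spin -0.0007
```

View pics/c9.png

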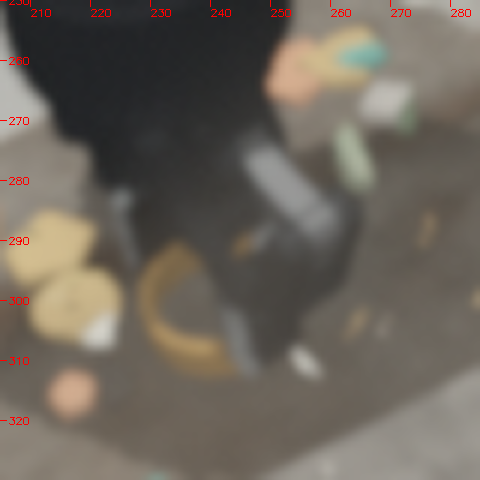

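The ring is held and visible at (228-250, 290-312), but it may be off-centre in the fingers. I'll compare it with the projected circle.

```bash
python3 - <<'E'
from h import *
a=np.linspace(0,2*np.pi,100)
for z in(103,117):
    for d in(0,10,19):
        u=np.array([-np.sin(np.radians(14.5)),np.cos(np.radians(14.5))])
        for r in((22,) if d else(22,18.5)):
            q=proj("scene",np.c_[431.7+d*u[0]+r*np.cos(a),239.1+d*u[1]+r*np.sin(a),np.full(100,z)])
            print(z,d,r,"bbox",q.min(0).round(1),q.max(0).round(1))
img=optics.read_camera("scene"); c=crop(img,205,250,80,80,7)
for z,col in((106,(0,255,0)),(120,(255,255,0))):
    q=proj("scene",np.c_[431.7+22*np.cos(a),239.1+22*np.sin(a),np.full(100,z)]); cv2.polylines(c,[((q-[205,250]+.5)*7).astype(int)],True,col,1)
cv2.imwrite("pics/c10.png",c)
E
```

```text
103 0 22 bbox [229.2 292.4] [254.  312.9]
103 0 18.5 bbox [231.2 293.9] [252.  311.2]
103 10 22 bbox [224.7 295.5] [249.6 316.3]
103 19 22 bbox [220.6 298.5] [245.7 319.4]
117 0 22 bbox [228.  287.8] [253.1 308.4]
117 0 18.5 bbox [230.  289.4] [251.1 306.7]
117 10 22 bbox [223.4 291. ] [248.7 311.9]
117 19 22 bbox [219.3 293.9] [244.7 315. ]
```

View pics/c10.png

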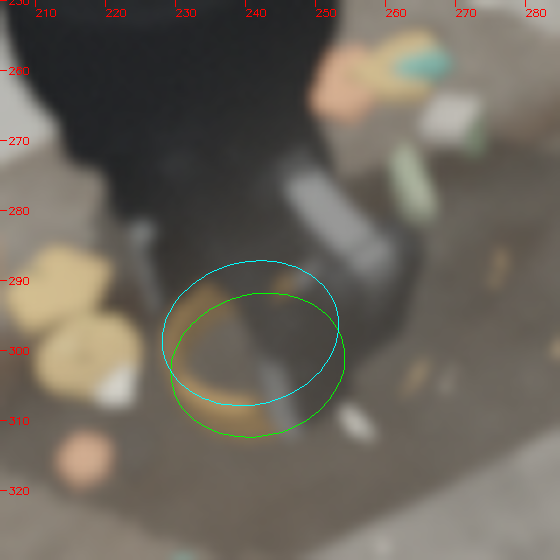

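The overlay matches, so the ring is centred and level in the fingers. Carry it over.

```bash
python3 -m inch '[{"grip":0,"offset":[-0.4108,-0.0096,0],"spin":0},{"grip":0,"offset":[-0.4108,-0.0096,0],"spin":0},{"grip":0,"offset":[-0.4108,-0.0096,0],"spin":0},{"grip":0,"offset":[-0.4108,-0.0096,0],"spin":0},{"grip":0,"offset":[-0.4108,-0.0096,0],"spin":0},{"grip":0,"offset":[-0.4108,-0.0096,0],"spin":0},{"grip":0,"offset":[-0.4108,-0.0096,0],"spin":0},{"grip":0,"offset":[-0.4108,-0.0096,0],"spin":0},{"grip":0,"offset":[-0.4108,-0.0096,0],"spin":0},{"grip":0,"offset":[-0.4108,-0.0096,0],"spin":0}]'; python3 -m inch '[{"grip":0,"offset":[0,0,0.03],"spin":0},{"grip":0,"offset":[0,0,0.03],"spin":0},{"grip":0,"offset":[0,0,0.03],"spin":0}]'; python3 go.py 502 -61 48 14.6
```

```text
time_s: 20.15
ee_pos: [502.0, -59.1, 108.6]
ee_rot: [-1.92, -2.486, -0.0]
contact_force: [0.3, 0.4, -0.8]
opening: 40.6
grasp_force: 61.5
time_s: 20.45
ee_pos: [502.0, -59.9, 86.4]
ee_rot: [-1.921, -2.485, 0.001]
contact_force: [1.2, -0.0, 0.3]
opening: 40.6
grasp_force: 61.5
line 14.6 turn 0.0 pos [502.  -59.9  86.4] t 20.45 q7 -0.06
offset [-0.0014 -0.0004  0.0513] spin -0.0
```

```bash
python3 -m inch '[{"grip":0,"offset":[-0.0014,-0.0004,0.035],"spin":0},{"grip":0,"offset":[-0.0014,-0.0004,0.048],"spin":0},{"grip":0,"offset":[-0.0014,-0.0004,0.0505],"spin":0},{"grip":0,"offset":[-0.0014,-0.0004,0.0505],"spin":0},{"grip":0,"offset":[-0.0014,-0.0004,0.0505],"spin":0}]'; python3 go.py 502 -61 47 14.6
```

```text
time_s: 20.95
ee_pos: [502.5, -61.8, 49.2]
ee_rot: [1.922, 2.484, 0.001]
contact_force: [0.6, -0.1, -0.3]
opening: 40.8
grasp_force: 61.5
line 14.5 turn 0.1 pos [502.5 -61.8  49.2] t 20.95 q7 -0.08
offset [ 0.0012 -0.0004  0.0029] spin -0.0007
```

```bash
python3 -m inch '[{"grip":0,"offset":[0.0006,0,0.001],"spin":0},{"grip":0,"offset":[0.0006,0,0.002],"spin":0},{"grip":0,"offset":[0.0006,0,0.002],"spin":0},{"grip":0,"offset":[0.0006,0,0.002],"spin":0}]'
```

```text
time_s: 21.35
ee_pos: [502.1, -61.5, 47.0]
ee_rot: [1.923, 2.484, 0.0]
contact_force: [-0.9, -0.5, 1.7]
opening: 40.4
grasp_force: 61.8
```

```bash
python3 -m inch '[{"grip":0.7,"offset":[0,0,0],"spin":0},{"grip":0.7,"offset":[0,0,0],"spin":0},{"grip":0.7,"offset":[0,0,0],"spin":0},{"grip":0.7,"offset":[0,0,-0.02],"spin":0},{"grip":0.7,"offset":[0,0,-0.06],"spin":0},{"grip":1,"offset":[0,0,-0.12],"spin":0},{"grip":1,"offset":[0,0,-0.18],"spin":0},{"grip":1,"offset":[0,0,-0.18],"spin":0}]'; python3 go.py 420 -400 200 14.6
```

```text
time_s: 22.15
ee_pos: [503.7, -61.6, 186.5]
ee_rot: [1.92, 2.479, 0.006]
contact_force: [-0.3, -0.8, -2.1]
opening: 85.3
grasp_force: 0.0
line 14.5 turn 0.1 pos [503.7 -61.6 186.5] t 22.15 q7 0.01
offset [-0.409  -0.2208 -0.0186] spin -0.0009
```

```bash
python3 -m inch '[{"grip":1,"offset":[-0.409,-0.2208,-0.018],"spin":0},{"grip":1,"offset":[-0.409,-0.2208,-0.018],"spin":0},{"grip":1,"offset":[-0.409,-0.2208,-0.018],"spin":0},{"grip":1,"offset":[-0.409,-0.2208,-0.018],"spin":0},{"grip":1,"offset":[-0.409,-0.2208,-0.018],"spin":0},{"grip":1,"offset":[-0.409,-0.2208,-0.018],"spin":0},{"grip":1,"offset":[-0.409,-0.2208,-0.018],"spin":0},{"grip":1,"offset":[-0.409,-0.2208,-0.018],"spin":0},{"grip":1,"offset":[-0.409,-0.2208,-0.018],"spin":0},{"grip":1,"offset":[-0.409,-0.2208,-0.018],"spin":0}]'; python3 -m inch '[{"grip":1,"offset":[0,0,0],"spin":0},{"grip":1,"offset":[0,0,0],"spin":0}]'; python3 - <<'E'
from edge import *
t=optics.read_camera("top");s=optics.read_camera("scene");I=dict(top=t,scene=s)
for c in(("top","scene"),("top",)):
    B,m=pose(I,120,300,10,[500.5,-61.8,.253],c);show("board",B,m)
    S,m=pose(I,52,52,30,[521.3,-147,.25],c,w=3);show("steel",S,m);print(rel(B,S))
    C,m=pose(I,75,50,42,[500.5,-61.8,.253],c,w=3);show("char",C,m);print(rel(B,C))
    D,m=pose(I,50,50,60,[478.7,22.9,.253],c,w=3);show("dap",D,m);print(rel(B,D))
h=cv2.cvtColor(t,cv2.COLOR_RGB2HSV); k=cv2.inRange(h,(8,90,90),(30,255,255)); k[:, :340]=0;k[:,380:]=0;k[:240]=0;k[285:]=0
y,x=np.nonzero(k); q=[(x.min()+x.max())/2,(y.min()+y.max())/2]; print("ring px",q,len(x),np.ptp(x),np.ptp(y)); print("ring rel",rel(B,np.r_[onplane("top",[q],56)[0][:2],0])[0])
cv2.imwrite("pics/fin.png",np.hstack([crop(t,290,185,140,120,3)[:,:400],crop(s,275,150,125,120,3)]))
E
```

```text
time_s: 23.15
ee_pos: [419.1, -399.0, 195.2]
ee_rot: [-1.921, -2.485, -0.001]
contact_force: [-0.4, -0.6, 0.5]
opening: 85.7
grasp_force: 0.0
time_s: 23.35
ee_pos: [419.1, -399.3, 195.5]
ee_rot: [-1.921, -2.486, -0.0]
contact_force: [-0.6, 0.2, -0.8]
opening: 85.3
grasp_force: 0.0
board [500.4 -61.7] 14.6 side med px [-0.01  0.08  0.27  0.23 -0.14  0.1  -0.53 -0.02]
steel [ 520.9 -147. ] 14.0 side med px [ 0.01 -0.12  0.49  0.58  0.19  0.56 -0.25 -0.16]
(array([ -1.7, -87.7]), np.float64(-0.6))
char [501.4 -60.9] 14.3 side med px [-0.2  -0.77 -0.11 -0.06  0.39  0.91  0.29  0.11]
(array([1.2, 0.6]), np.float64(-0.3))
dap [480.9  21. ] 15.7 side med px [ 0.6   0.52  0.3   0.4  -1.24 -0.22 -0.67  0.03]
(array([ 2., 85.]), np.float64(1.1))
board [500.8 -62.1] 14.5 side med px [0.1  0.11 0.1  0.12]
steel [ 521.6 -147.5] 13.8 side med px [0.28 0.16 0.18 0.3 ]
(array([ -1.2, -88. ]), np.float64(-0.7))
char [502.2 -60.6] 14.8 side med px [-0.26 -0.43 -0.1  -0.4 ]
(array([1.7, 1.1]), np.float64(0.3))
dap [480.6  21.4] 15.3 side med px [0.44 0.46 0.52 0.47]
(array([ 1.5, 85.9]), np.float64(0.8))
ring px [np.float64(355.0), np.float64(255.0)] 135 28 30
ring rel [17.6  5.5]
```

View pics/fin.png

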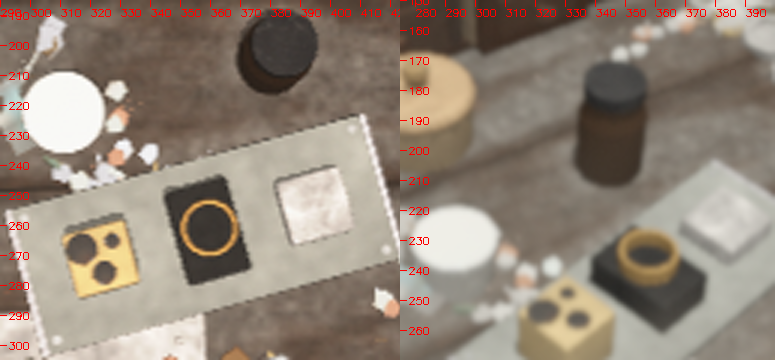

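The final view shows the ring flat at about (359,260), on the centre of the charcoal's top. My colour-mask number was polluted by a stray pixel. The three blocks are in line, and the jar and tub are unmoved. Handing in.

```bash
python3 -c "
from station import sign_off
print(sign_off())"
```

```text
the job is handed in; nothing more can be done
None
```

The board is laid out as asked and handed in at about 23.5 s: steel at the jar end, charcoal across the middle with the ring flat on its centre, dapping block at the other end, all within about 3 mm of target, and the jar and tub not moved.

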